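Sort out three misfiled parts in the store's trays

TASK

The three spare parts are each in the wrong yellow tray: put the flanged hub in the square tray, the pillow block in the long tray and the castor in the round tray, each standing in the middle of its tray, the same way up as now, using the empty grey metal tray to park a part on the way. Set the parts down gently without dropping or toppling them, never stand one on the bare bench, and leave the jar where it stands.

Things in the scene. Friction and masses are not known exactly. Their poses are not given: they have to be found in the camera images.
- hub: Flanged wheel hub, bare steel, 0.32 to 0.5 kg, standing on its flange: round flange 68 mm across and 10 mm thick, on it a plain round barrel 42 mm across up to 56 mm above the underside, with a dark bore in its top. Origin: centre of the underside; z up along the barrel. Grip the barrel from above, any yaw.
- pillow_block: Pillow-block bearing, grey casting, 0.36-0.56 kg, standing on its foot: foot 84 (x) x 34 (y) x 12 mm high, a bolt head near each end; on it a housing 54 mm wide (x), 28 mm thick (y), half-round on top, 60 mm high over the underside, steel bearing insert in both flat faces. Origin: centre of underside; z up, x along the foot. Grip the housing from above across the 28 mm (closing along y).
- castor: Castor upside down on its plate, 0.28-0.44 kg: steel plate 68 (x) x 54 (y) x 5 mm, short swivel, steel fork with two flat cheeks 30 mm wide (x), 34 mm over their outsides (y), 15 to 58 mm above the underside, between them a black rubber wheel 50 mm across (axle along y), top at 75 mm. Origin: centre of the plate's underside; z up. Grip the fork cheeks from above across 34 mm (closing along y).
- square_tray: Square yellow plastic tray, home of the hub: 120 x 120 mm outside, walls 4 mm, rim 26 mm above the bench, inner floor 6 mm above the bench. Fixed to the bench. Origin: centre of its underside, at bench height; z up.
- long_tray: Long rectangular yellow plastic tray, home of the pillow block: 120 mm (x) by 166 mm (y) outside, walls 4 mm, rim 26 mm above the bench, inner floor 6 mm above the bench. Fixed to the bench. Origin: centre of its underside, at bench height; z up.
- round_tray: Round yellow plastic tray, home of the castor: 124 mm across outside, wall 4 mm, rim 26 mm above the bench, inner floor 6 mm above the bench. Fixed to the bench. Origin: centre of its underside, at bench height; z up.
- spare_tray: Grey metal tray, square, empty at the start, the parking place: 120 x 120 mm outside, walls 3 mm, rim 16 mm above the bench, inner floor 6 mm above the bench. Fixed to the bench. Origin: centre of its underside, at bench height; z up.
- jar: Closed jar with a black cap and a paper label, 60 mm across, 100 mm tall, 0.45 kg, standing loose among the trays. It is not part of the job. Origin: centre of its underside, on the bench; z up.
Things that resemble listed ones, but are neither listed nor needed, are in the scene too. What is shaped like the hub but blue or pink is not meant.

How it is judged:
By the outcome, as a careful person would: the job done as asked, in the order asked, and still so for the second after the job is handed in, with the robot touching nothing.
It also fails if it takes over 88 s, if anything falls off the work surface, if the arm or the gripper's body presses on something with over 40 N, if the wrist force passes 120 N, or if a joint passes its speed limit or range.

ROBOT

A 6-joint arm with a two-finger parallel gripper is mounted at the origin on the work surface. World frame = base frame: x ahead of the robot, y to its left, z up, the work surface at z = 0. Lengths are in mm, angles in rad, forces in N, time in s.
With the tool pointing down it reaches from about 275 to 750 mm from the base axis. Payload 10.2 kg.
Tool frame: the origin (TCP) lies between the finger pads; the fingertips stand 19 mm ahead of it and the grasp point (between the pads) is the TCP; z points along the fingers, y is the line along which they close (so a half turn about z gives the same grasp; the last joint's range is limited). The gripper opens to 85 mm and grips with 20 to 120 N. Pads are 22 mm wide; open, the fingers measure 114 mm over their backs; the gripper's body (76 mm by 85 mm) begins 54 mm behind the grasp point. The pads swing forward as they close: fully open they stand 13 mm farther back than shut.
Start: joints at [-1.57, 0.313, 1.498, -0, 1.331, -0.223], TCP at [116.503, -511.916, 250.294] pointing down, gripper open.
Joint ranges: [-2.94, 2.94], [-0.97, 2.17], [0.19, 2.56], [-1.23, 4.37], [0.02, 3.11], [-2.88, 2.88]. Speed limits (rad/s): [2.39, 2.39, 3.01, 3.14, 3.14, 3.14].

INTERFACE

Orientations are given as a unit quaternion [w, x, y, z].
In Python, from rig import sense, capture, finish_job gives the robot as it stands. The module is installed in compiled form; this text tells all that it offers.
- The arm moves only by the tool move_arm, never from a script. Its argument "moves" is a list of rows, each an object with "turn": the turn, a rotation vector about the tool's x, y, z in rad, a list of three; "translation": the shift along the tool's x, y, z in mm, a list of three; "hand": the opening, from 0 (shut) to 1 (fully open). In form: [{"turn": [wx, wy, wz], "translation": [x, y, z], "hand": hand}, ...]. A call has 1 to 10 rows; each row shifts and turns the commanded pose from where the row before left it, along the tool's axes as they then stand; what a row does not reach is not made up. A row lasts 1/12 s, in which the tool goes at most 41.7 mm and 7.16 degrees, less where a joint would pass 70% of its speed; a pose out of reach is approached as far as the arm can. A call with a gripper value outside its range is refused whole. The fingers move at their own pace and stop on an object; "grip_force" is the grip in N (left out, the last holds). Time passes only in rows, so rows that do not move let the fingers close. It gives the time, the measured TCP pose, the force, the opening and the grip force at its end, in the units of the state.
- sense(): the state, without advancing time (a new reading comes with each control period).
- capture(name): name is "scene" or "top" or "wrist"; returns a dict with "image" (420x560x3 uint8, blue, green, red), "z_map" (420x560 float32, mm along the optical axis (not along the pixel's ray), 0 where there is no reading), "vertical_fov" (degrees; the focal length in pixels is half the picture's height over the tangent of half this angle, whatever the lens; pixels are square), "cx", "cy" (the principal point, pixels), "R" (3x3) and "t" (3): a world point X has camera coordinates R X + t; the wrist camera has in their place "T_tool_cam" (4x4, takes a point from camera to tool coordinates, whose origin is the TCP and whose axes are the flange's). Camera axes: x right, y down, z forward; pixel columns grow to the right and rows downward; lengths in mm; the calibration is good to about 2 mm. The wrist camera is an equidistant fisheye: a pixel r from the principal point sees the ray r / f radians off the axis. A picture is of the moment at which its call begins: read the wrist's pose just before it.
- finish_job(): hands the job in; it is judged then, once.
The state is a dict: "time_s": time; "joints": joint angles; "dq": joint speeds; "tau": joint torques, N m; "eef_pos": TCP position; "ee_rot": TCP orientation; "force": force on the tool from outside, world axes, zero at the start; "wrist_torque": the same for the moment, N m; "grip_width": opening from 0.0 (shut) to 1.0 (fully open); "grip_force": force on a finger pad.
Only numpy, scipy, OpenCV 4.12 (cv2) and the standard library are available. Lean on these libraries where they do the work, as an engineer would, in place of code of your own. Each camera call takes 0.05 s, during which the arm holds its last target. There are 200 camera calls.

## Working session

There is one attempt and no reset: what is moved stays moved. The work goes in short steps, Python scripts to look and compute and a tool call to move; the robot and the scene stay as the last step left them, time stands still between calls to the robot, and variables do not carry over. Pictures are saved under pics/ and viewed, at most 14 in all, crops included, and the job is handed in when it is done.

Besides the shell and the picture viewer there is one more tool, called after "Emit:" as name([rows], argument=value, ...), one row to a line, values as JSON. move_arm: Moves the arm, as the interface text tells. Its arguments: {"type":"object","properties":{"moves":{"type":"array","items":{"type":"object","properties":{"turn":{"type":"array","items":{"type":"number"}},"translation":{"type":"array","items":{"type":"number"}},"hand":{"type":"number"}}}},"grip_force":{"type":"number"}},"required":["moves"]}

```bash
mkdir -p pics
python3 - <<'E'
from rig import sense,capture
import cv2,numpy as np,pickle
s=sense();print({k:np.round(v,3).tolist() for k,v in s.items()})
for n in("scene","top"):
    c=capture(n);cv2.imwrite(f"pics/{n}0.png",c["image"]);pickle.dump(c,open(f"{n}.pkl","wb"))
    print(n,c["vertical_fov"],c["cx"],c["cy"],np.round(c["R"],3).tolist(),np.round(c["t"],1).tolist(),(c["z_map"]>0).mean())
E
```

```text
{'time_s': 0.0, 'joints': [-1.57, 0.313, 1.498, -0.0, 1.331, -0.223], 'dq': [0.001, 0.001, 0.0, 0.0, -0.0, -0.001], 'tau': [-0.001, -41.227, -25.974, -0.0, 0.004, 0.0], 'eef_pos': [116.491, -511.676, 249.729], 'ee_rot': [-0.001, 0.994, 0.112, 0.0], 'force': [-0.303, -0.723, 0.06], 'wrist_torque': [0.046, 0.003, -0.011], 'grip_force': 0.0, 'grip_width': 0.999}
scene 48.222856048421235 278.78412537576776 207.6950385044375 [[0.663, 0.748, 0.014], [0.444, -0.377, -0.813], [-0.603, 0.545, -0.582]] [-335.1, -147.5, 1399.4] 0.9957397959183674
top 57.82497108291512 273.4066040571306 213.83159047605625 [[-0.025, -0.999, 0.026], [-0.996, 0.023, -0.087], [0.086, -0.028, -0.996]] [29.1, 467.4, 803.2] 0.9958460884353741
```

View pics/scene0.png

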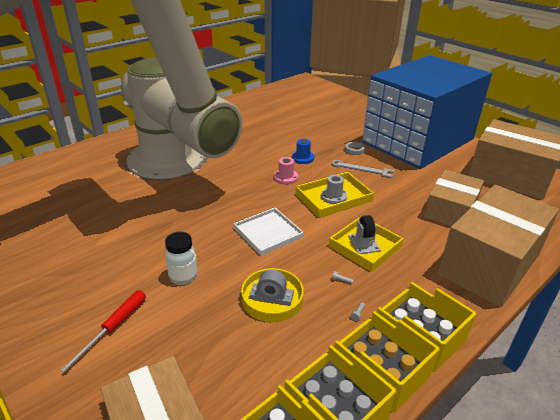

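View pics/top0.png

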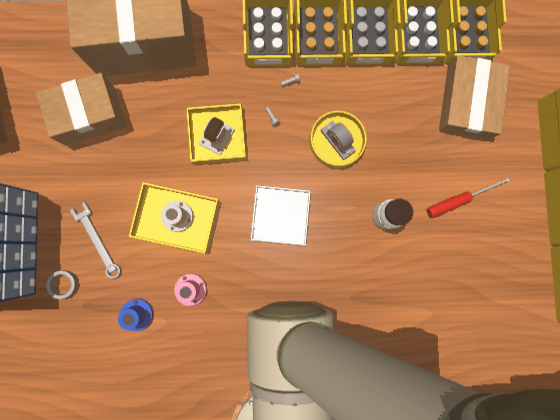

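Scene view: castor in the square tray (365,240), hub in the long tray (335,190), pillow block in the round tray (271,290), and the empty tray at (268,230). In the top view these are at (216,133), (177,215), (340,138) and (281,215), with the jar at (392,213).

```bash
cat > h.py <<'E'
import numpy as np,cv2,pickle
from rig import sense,capture
from scipy.spatial.transform import Rotation as Ro
def cloud(c,s=None):
    h,w=c["z_map"].shape;f=h/2/np.tan(np.radians(c["vertical_fov"])/2)
    v,u=np.mgrid[:h,:w].astype(float);x=(u-c["cx"])/f;y=(v-c["cy"])/f;z=c["z_map"].astype(float)
    if "R" in c: P=np.stack([x*z,y*z,z],-1); return (P-c["t"])@c["R"]   # R^T (P-t)
    r=np.hypot(x,y);k=np.where(r>1e-6,np.tan(np.minimum(r,1.4))/np.maximum(r,1e-6),1)
    P=np.stack([x*k*z,y*k*z,z],-1);T=c["T_tool_cam"]
    q=s["ee_rot"];R=Ro.from_quat([q[1],q[2],q[3],q[0]]).as_matrix()
    return (P@T[:3,:3].T+T[:3,3])@R.T+s["eef_pos"]
def rect(p): 
    (x,y),(a,b),t=cv2.minAreaRect(p.astype(np.float32));
    if a<b:a,b,t=b,a,t+90
    return np.round([x,y,a,b,(t+90)%180-90],1)   # centre, long, short, yaw of the long side (deg)
def yellow(img): 
    H=cv2.cvtColor(img,cv2.COLOR_BGR2HSV);return cv2.inRange(H,(20,150,60),(35,255,255))>0
E
python3 - <<'E'
from h import *
cs={n:pickle.load(open(n+".pkl","rb")) for n in("scene","top")}
W={n:cloud(c) for n,c in cs.items()}
for n,px in (("top",[(281,215,"spare"),(177,215,"hub"),(216,133,"castor"),(340,138,"pillow"),(398,211,"jar"),(330,200,"bench")]),("scene",[(268,230,"spare"),(335,190,"hub"),(365,240,"castor"),(271,290,"pillow"),(178,242,"jar"),(320,230,"bench")])):
    for u,v,l in px: print(n,l,np.round(W[n][v,u],1))
T=W["top"]
for l,(u,v) in dict(spare=(281,215),long=(177,215),square=(216,133),round=(340,138)).items():
    c=T[v,u,:2]
    for n in W:
        P=W[n];m=(np.abs(P[...,:2]-c).max(-1)<115)
        y=yellow(cs[n]["image"]) if l!="spare" else np.ones(m.shape,bool)
        lo,hi=(20,31) if l!="spare" else (12,20)
        r=P[m&y&(P[...,2]>lo)&(P[...,2]<hi)]
        fl=P[m&y&(P[...,2]<11)&(P[...,2]>3)] 
        print(l,n,"rim",len(r),rect(r[:,:2]) if len(r)>5 else None,np.median(r[:,2]) if len(r) else None,"p95",np.percentile(r[:,2],95) if len(r) else 0,"floor",np.median(fl[:,2]) if len(fl) else 0)
for l,(u,v) in dict(hub=(177,215),castor=(216,133),pillow=(340,138)).items():
    c=T[v,u,:2]
    for n in W:
        P=W[n];m=(np.hypot(*(P[...,:2]-c).transpose(2,0,1))<52)&~yellow(cs[n]["image"])
        for lo,hi in((9,14),(14,22),(32,58),(58,68),(68,90)):
            q=P[m&(P[...,2]>lo)&(P[...,2]<hi)]
            if len(q)>5:print(l,n,lo,len(q),rect(q[:,:2]),np.round(q[:,2].max(),1))
E
```

```text
top spare [466.1   0.9   7.4]
top hub [466.4 215.6  62.8]
top castor [634.5 133.8  67.2]
top pillow [ 619.1 -123.5   68.2]
top jar [ 460.9 -225.4  100.8]
top bench [ 497.4 -109.3    3.1]
scene spare [464.9   1.5   6.3]
scene hub [484.1 209.9  40.8]
scene castor [654.5 127.2  27. ]
scene pillow [ 641.9 -142.    37.7]
scene jar [ 467.7 -235.7   99.5]
scene bench [540.6 101.2   0.6]
spare scene rim 338 [494.6 -21.5 189.  155.4  -9.8] 15.035994536762196 p95 17.96302669246311 floor 6.474733685942508
spare top rim 327 [496.2 -22.5 185.  162.3  -7.1] 16.25303028820197 p95 18.848054347113532 floor 6.450771073751385
long scene rim 415 [465.9 227.2 168.6 124.   76.1] 24.711494245152583 p95 27.97622471315218 floor 6.63683012880967
long top rim 560 [465.6 231.9 166.9 119.6  76. ] 26.7093390315583 p95 29.134812733480334 floor 7.167084599832794
square scene rim 478 [615.2 145.4 224.1 151.6 -16.1] 24.97761671730925 p95 27.922812609207966 floor 6.629028017299437
square top rim 506 [616.2 164.8 185.1 174.5   3.7] 26.434438910573533 p95 29.06392689364338 floor 6.966945054615621
round scene rim 485 [ 6
[... 1033 characters left out ...]
r top 32 61 [637.9 134.7  44.1  25.8 -65.4] 57.6
castor top 58 97 [643.1 141.5  42.5  35.2 -28.9] 68.0
castor top 68 233 [644.4 139.5  42.8  26.1 -38.7] 85.2
pillow scene 9 71 [ 640.3 -126.2   93.8   60.9   86.9] 14.0
pillow scene 14 291 [ 619.5 -116.9   83.8   76.9   37.4] 22.0
pillow scene 32 319 [ 633.1 -133.6   52.8   31.3   37.2] 57.9
pillow scene 58 242 [ 631.9 -132.3   40.2   30.2   33.9] 67.3
pillow top 9 26 [ 620.6 -131.    93.    33.    30.2] 13.9
pillow top 14 246 [ 621.8 -115.6   84.    67.9   34.4] 21.9
pillow top 32 186 [ 630.5 -128.8   53.2   29.6   35.8] 57.9
pillow top 58 242 [ 631.3 -129.9   40.8   29.    34.7] 67.9
pillow top 68 14 [ 630.5 -127.6   24.2   17.2  -14.6] 70.1
```

Emit:
move_arm([
  {"turn":[0,0,0],"translation":[30,-23.5,0],"hand":1},
  {"turn":[0,0,0],"translation":[30,-23.5,0],"hand":1},
  {"turn":[0,0,0],"translation":[30,-23.5,0],"hand":1},
  {"turn":[0,0,0],"translation":[30,-23.5,0],"hand":1},
  {"turn":[0,0,0],"translation":[30,-23.5,0],"hand":1},
  {"turn":[0,0,0],"translation":[30,-23.5,0],"hand":1},
  {"turn":[0,0,0],"translation":[30,-23.5,0],"hand":1},
  {"turn":[0,0,0],"translation":[30,-23.5,0],"hand":1},
  {"turn":[0,0,0],"translation":[30,-23.5,0],"hand":1},
  {"turn":[0,0,0],"translation":[30,-23.5,0],"hand":1},
])

```text
time_s: 0.93
eef_pos: [357.6, -214.4, 250.3]
ee_rot: [-0.0, 0.994, 0.112, -0.0]
force: [0.4, -1.0, -0.2]
grip_width: 1.003
grip_force: 0.0
```

Emit:
move_arm([
  {"turn":[0,0,0],"translation":[30,-23.5,0],"hand":1},
  {"turn":[0,0,0],"translation":[30,-23.5,0],"hand":1},
  {"turn":[0,0,0],"translation":[30,-23.5,0],"hand":1},
  {"turn":[0,0,0],"translation":[30,-23.5,0],"hand":1},
  {"turn":[0,0,0],"translation":[30,-23.5,0],"hand":1},
  {"turn":[0,0,0],"translation":[30,-23.5,0],"hand":1},
  {"turn":[0,0,0],"translation":[30,-23.5,0],"hand":1},
  {"turn":[0,0,0],"translation":[30,-23.5,0],"hand":1},
  {"turn":[0,0,0],"translation":[30,-23.5,0],"hand":1},
  {"turn":[0,0,-0.12],"translation":[0,0,0],"hand":1},
])

```text
time_s: 1.77
eef_pos: [575.2, 54.5, 249.0]
ee_rot: [-0.001, 0.985, 0.172, -0.0]
force: [-0.1, -0.5, -1.1]
grip_width: 1.0
grip_force: 0.0
```

Emit:
move_arm([
  {"turn":[0,0,-0.12],"translation":[0,0,0],"hand":1},
  {"turn":[0,0,-0.12],"translation":[0,0,0],"hand":1},
  {"turn":[0,0,-0.12],"translation":[0,0,0],"hand":1},
  {"turn":[0,0,-0.12],"translation":[0,0,0],"hand":1},
  {"turn":[0,0,-0.12],"translation":[0,0,0],"hand":1},
  {"turn":[0,0,-0.12],"translation":[0,0,0],"hand":1},
  {"turn":[0,0,-0.12],"translation":[0,0,0],"hand":1},
  {"turn":[0,0,-0.12],"translation":[0,0,0],"hand":1},
  {"turn":[0,0,-0.12],"translation":[0,0,0],"hand":1},
  {"turn":[0,0,-0.12],"translation":[0,0,0],"hand":1},
])

```text
time_s: 2.6
eef_pos: [573.0, 50.0, 249.9]
ee_rot: [-0.0, 0.715, 0.7, -0.0]
force: [-0.3, -0.5, -0.2]
grip_width: 1.0
grip_force: 0.0
```

Emit:
move_arm([
  {"turn":[0,0,-0.12],"translation":[0,0,0],"hand":1},
  {"turn":[0,0,-0.12],"translation":[0,0,0],"hand":1},
  {"turn":[0,0,-0.12],"translation":[0,0,0],"hand":1},
  {"turn":[0,0,-0.12],"translation":[0,0,0],"hand":1},
  {"turn":[0,0,-0.12],"translation":[0,0,0],"hand":1},
  {"turn":[0,0,-0.12],"translation":[0,0,0],"hand":1},
  {"turn":[0,0,-0.12],"translation":[0,0,0],"hand":1},
  {"turn":[0,0,-0.12],"translation":[0,0,0],"hand":1},
  {"turn":[0,0,-0.11],"translation":[0,0,0],"hand":1},
  {"turn":[0,0,0],"translation":[0,0,0],"hand":1},
])

```text
time_s: 3.43
eef_pos: [573.1, 50.0, 249.9]
ee_rot: [-0.0, 0.259, 0.966, -0.0]
force: [-0.4, -0.2, -0.1]
grip_width: 1.003
grip_force: 0.0
```

Run:
```python
from h import *
s=sense();c=capture("wrist");pickle.dump((s,c),open("w1.pkl","wb"));cv2.imwrite("pics/w1.png",c["image"])
print(s["time_s"],s["eef_pos"],s["ee_rot"],s["joints"],(c["z_map"]>0).mean(),np.round(c["T_tool_cam"],2).tolist())
```

```text
3.4333 [573.05613149  49.95443573 249.92669855] [-4.04767357e-04  2.58985769e-01  9.65881050e-01 -7.31139343e-05] [-1.16619942e-01  4.25135573e-01  1.33966900e+00 -2.79522108e-05
  1.37761026e+00 -1.16346685e+00] 0.9854506802721088 [[-0.0, -0.96, -0.27, 69.45], [1.0, -0.0, 0.0, -0.28], [-0.0, -0.27, 0.96, -122.94], [0.0, 0.0, 0.0, 1.0]]
```

View pics/w1.png

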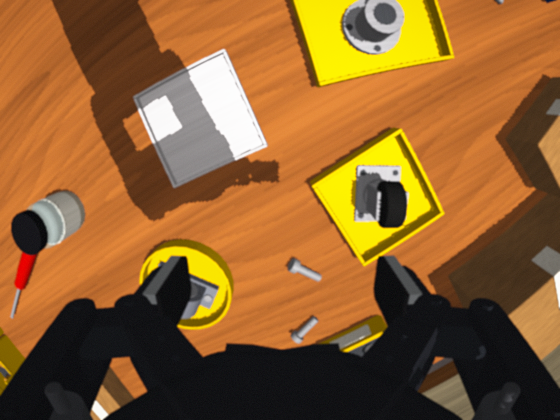

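The wrist view shows the castor (380,195) in the square tray, the grey tray (200,115), the hub tray (375,30), the pillow block in the round tray (190,285) and the jar (45,220).

```bash
cat >> h.py <<'E'
def tray(P,img,c,rad,lo,hi,yel=True):
    m=(np.hypot(P[...,0]-c[0],P[...,1]-c[1])<rad)&(P[...,2]>lo)&(P[...,2]<hi)
    if yel:m&=yellow(img)
    return P[m]
def band(P,img,c,rad,lo,hi):
    m=(np.hypot(P[...,0]-c[0],P[...,1]-c[1])<rad)&(P[...,2]>lo)&(P[...,2]<hi)&~yellow(img)
    return P[m]
E
python3 - <<'E'
from h import *
cs={n:pickle.load(open(n+".pkl","rb")) for n in("scene","top")}
W={n:(cloud(c),c["image"]) for n,c in cs.items()}
s,c=pickle.load(open("w1.pkl","rb"));W["wrist"]=(cloud(c,s),c["image"])
for l,(x,y,r,lo,hi,ye) in dict(long=(466,229,106,20,31,1),square=(646,137,86,20,31,1),round=(632,-130,70,20,31,1),spare=(466,1,86,12,20,0)).items():
    for n,(P,im) in W.items():
        q=tray(P,im,(x,y),r,lo,hi,ye)
        f=tray(P,im,(x,y),40,2,10,ye)
        if len(q)>5:print(l,n,len(q),rect(q[:,:2]),"z",np.round(np.median(q[:,2]),1),"floor",np.round(np.median(f[:,2]),1) if len(f) else None)
for l,(x,y,bs) in dict(hub=(469,226,((14,20),(58,68))),castor=(646,138,((9,14),(32,58),(58,66),(76,88))),pillow=(631,-130,((32,58),(58,70))),jar=(465,-230,((95,106),))).items():
    for n,(P,im) in W.items():
        for lo,hi in bs:
            q=band(P,im,(x,y),50,lo,hi)
            if len(q)>5:print(l,n,lo,len(q),rect(q[:,:2]),np.round(np.median(q[:,2]),1))
E
```

```text
long scene 415 [465.9 227.2 168.6 124.   76.1] z 24.7 floor 6.7
long top 560 [465.6 231.9 166.9 119.6  76. ] z 26.7 floor 7.2
long wrist 1176 [475.2 228.  167.  101.   76. ] z 25.1 floor 5.4
square scene 429 [650.3 136.1 123.7 121.8 -86.3] z 25.0 floor 6.3
square top 472 [650.2 139.6 120.7 119.9   4.1] z 26.4 floor 6.9
square wrist 1589 [650.1 138.3 121.3 120.8   3.7] z 24.9 floor 5.3
round scene 485 [ 632.6 -132.5  124.7  121.6  -44.6] z 25.4 floor 6.4
round top 374 [ 632.  -128.6  121.9  121.4  -46.5] z 25.9 floor 6.3
round wrist 809 [ 631.7 -122.1  124.   107.9    4.7] z 24.6 floor 5.2
spare scene 337 [465.1  -1.1 124.7 121.2  -7.2] z 15.0 floor 6.5
spare top 317 [466.6   2.4 120.1 120.   -7. ] z 16.3 floor 6.7
spare wrist 1181 [466.1   1.5 121.  120.8  83. ] z 15.1 floor 5.3
hub scene 14 164 [474.3 216.7  66.4  56.5  36.4] 16.7
hub scene 58 131 [469.5 223.7  46.8  39.7 -68.7] 62.1
hub top 14 345 [469.1 226.1  66.6  65.  -22.6] 17.1
hub top 58 333 [469.9 227.3  41.5  39.3  88.5] 63.3
hub wrist 14 1049 [471.9 219.5  67.1  54.8  20.5] 15.5
hub wrist 58 1117 [472.2 224.5  41.6  36.3 
[... 526 characters left out ...]
 316 [635.8 132.   49.8  20.1 -51. ] 49.9
castor wrist 58 309 [643.9 139.6  44.6  34.6 -29. ] 62.9
castor wrist 76 508 [644.8 138.1  28.9  20.6 -28.9] 78.7
pillow scene 32 319 [ 633.1 -133.6   52.8   31.3   37.2] 46.8
pillow scene 58 247 [ 631.9 -132.8   39.9   31.2   32.3] 63.6
pillow top 32 186 [ 630.5 -128.8   53.2   29.6   35.8] 49.2
pillow top 58 255 [ 631.3 -129.9   40.8   29.    34.5] 64.0
pillow wrist 32 253 [ 647.5 -115.7   31.5   15.8  -35.3] 48.8
pillow wrist 58 84 [ 643.9 -121.3   28.     7.1  -54.5] 59.8
jar scene 95 396 [ 461.8 -232.3   53.3   51.1  -32.2] 100.3
jar top 95 569 [ 460.7 -228.5   51.6   51.4   38.9] 100.3
jar wrist 95 1017 [ 460.7 -229.3   51.9   51.8   12.3] 99.1
```

Emit:
move_arm([
  {"turn":[0,0,0],"translation":[-6.2,37.5,0],"hand":1},
  {"turn":[0,0,0],"translation":[-6.2,37.5,0],"hand":1},
  {"turn":[0,0,0],"translation":[-6.2,37.5,0],"hand":1},
  {"turn":[0,0,0],"translation":[0,0,35],"hand":1},
  {"turn":[0,0,0],"translation":[0,0,35],"hand":1},
  {"turn":[0,0,0],"translation":[0,0,35],"hand":1},
  {"turn":[0,0,0],"translation":[0,0,20],"hand":1},
  {"turn":[0,0,0],"translation":[0,0,0],"hand":1},
  {"turn":[0,0,0],"translation":[0,0,0],"hand":1},
])

```text
time_s: 4.23
eef_pos: [645.8, 137.8, 125.1]
ee_rot: [-0.001, 0.262, 0.965, -0.0]
force: [0.1, -0.3, -0.2]
grip_width: 1.002
grip_force: 0.0
```

Run:
```python
from h import *
s=sense();c=capture("wrist");print(s["eef_pos"]);P=cloud(c,s);im=c["image"]
for lo,hi in((9,14),(58,66),(76,88)):
    q=band(P,im,(645.5,138.2),50,lo-1,hi-1);
    if len(q)>5:print(lo,len(q),rect(q[:,:2]),np.median(q[:,2]))
cv2.imwrite("pics/w2.png",im)
```

```text
[645.81387601 137.75805647 125.14633766]
9 2692 [645.9 138.3  68.8  53.6 -29.5] 10.30377876110638
58 820 [641.4 141.   39.7  33.6 -29.6] 62.97916916416839
76 1733 [645.5 138.6  32.1  21.2 -30.2] 78.734451208266
```

View pics/w2.png

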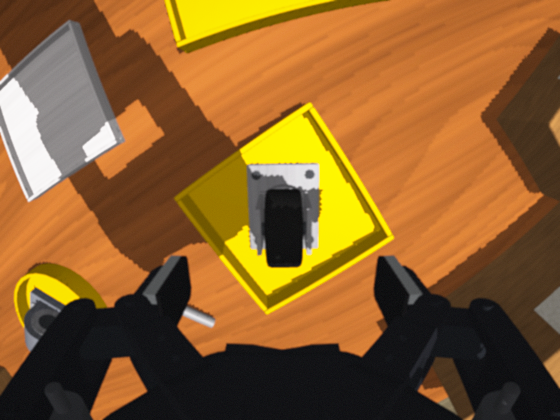

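The castor (284,225) is centred between the fingers, and the measured pose agrees to within 1 mm. I'll go down and grip.

Emit:
move_arm([
  {"turn":[0,0,0],"translation":[0,0,30],"hand":1},
  {"turn":[0,0,0],"translation":[0,0,30],"hand":1},
  {"turn":[0,0,0],"translation":[0,0,17],"hand":1},
  {"turn":[0,0,0],"translation":[0,0,0],"hand":1},
  {"turn":[0,0,0],"translation":[0,0,0],"hand":0},
  {"turn":[0,0,0],"translation":[0,0,0],"hand":0},
  {"turn":[0,0,0],"translation":[0,0,0],"hand":0},
  {"turn":[0,0,0],"translation":[0,0,0],"hand":0},
  {"turn":[0,0,0],"translation":[0,0,0],"hand":0},
  {"turn":[0,0,0],"translation":[0,0,0],"hand":0},
], grip_force=50)

```text
time_s: 5.12
eef_pos: [646.8, 137.9, 50.1]
ee_rot: [0.001, 0.261, 0.965, 0.0]
force: [-0.1, 0.3, 6.0]
grip_width: 0.39
grip_force: 51.2
```

Emit:
move_arm([
  {"turn":[0,0,0],"translation":[0,0,0],"hand":0},
  {"turn":[0,0,0],"translation":[0,0,0],"hand":0},
  {"turn":[0,0,0],"translation":[0,0,0],"hand":0},
])

```text
time_s: 5.37
eef_pos: [646.8, 137.9, 50.1]
ee_rot: [0.001, 0.261, 0.965, 0.0]
force: [0.4, 1.0, 6.0]
grip_width: 0.391
grip_force: 51.2
```

Emit:
move_arm([
  {"turn":[0,0,0],"translation":[0,0,-6],"hand":0},
  {"turn":[0,0,0],"translation":[0,0,-24],"hand":0},
  {"turn":[0,0,0],"translation":[0,0,-30],"hand":0},
  {"turn":[0,0,0],"translation":[12.4,-29.8,-20],"hand":0},
  {"turn":[0,0,0],"translation":[12.4,-29.8,0],"hand":0},
  {"turn":[0,0,0],"translation":[12.4,-29.8,0],"hand":0},
  {"turn":[0,0,0],"translation":[12.4,-29.8,0],"hand":0},
  {"turn":[0,0,0],"translation":[12.4,-29.8,0],"hand":0},
  {"turn":[0,0,0],"translation":[12.4,-29.8,0],"hand":0},
  {"turn":[0,0,0],"translation":[12.4,-29.8,0],"hand":0},
])

```text
time_s: 6.2
eef_pos: [464.2, 0.7, 128.3]
ee_rot: [-0.0, 0.261, 0.965, -0.0]
force: [-0.2, -1.2, -3.2]
grip_width: 0.391
grip_force: 51.3
```

Emit:
move_arm([
  {"turn":[0,0,0],"translation":[0,0,20],"hand":0},
  {"turn":[0,0,0],"translation":[0,0,20],"hand":0},
  {"turn":[0,0,0],"translation":[0,0,0],"hand":0},
  {"turn":[0,0,0],"translation":[0,0,0],"hand":0},
])

```text
time_s: 6.53
eef_pos: [465.5, 1.4, 88.3]
ee_rot: [-0.001, 0.261, 0.965, -0.0]
force: [0.4, -0.1, -3.1]
grip_width: 0.391
grip_force: 51.3
```

Run:
```python
from h import *
s=sense();c=capture("wrist");print(s["eef_pos"],s["force"],s["ee_rot"]);P=cloud(c,s);im=c["image"]
z=s["eef_pos"][2]
q=tray(P,im,(466,1),86,11,18,0);print(rect(q[:,:2]))
m=(np.hypot(P[...,0]-s["eef_pos"][0],P[...,1]-s["eef_pos"][1])<50)
for a in range(-60,45,3):
    q=P[m&(P[...,2]>z+a)&(P[...,2]<=z+a+3)];print(a,len(q),end=' | ')
q=P[m&(P[...,2]>z-45)&(P[...,2]<z-33)];print(rect(q[:,:2]),np.median(q[:,2]))
cv2.imwrite("pics/w3.png",im)
```

```text
[465.50556253   1.37440668  88.25146358] [ 0.37484444 -0.1386503  -3.08445021] [-9.43043149e-04  2.60875416e-01  9.65372015e-01 -5.23621247e-06]
[466.    1.2 120.6 120.3  82.9]
-60 0 | -57 0 | -54 0 | -51 0 | -48 0 | -45 69 | -42 3675 | -39 743 | -36 82 | -33 126 | -30 229 | -27 244 | -24 37 | -21 54 | -18 53 | -15 106 | -12 175 | -9 207 | -6 248 | -3 281 | 0 319 | 3 375 | 6 629 | 9 621 | 12 1424 | 15 804 | 18 1110 | 21 1074 | 24 1624 | 27 3340 | 30 1353 | 33 1777 | 36 2673 | 39 912 | 42 796 | [449.7  10.1  54.1  34.7  60.2] 48.61075754730139
```

View pics/w3.png

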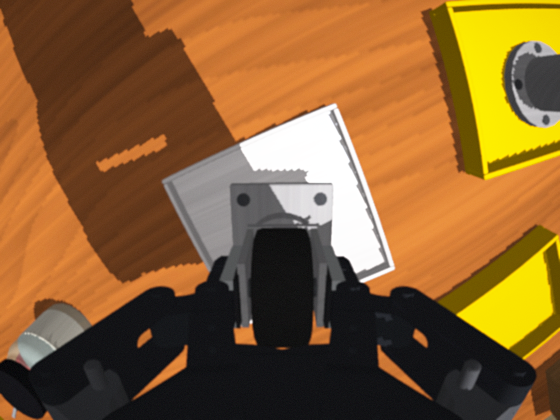

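The castor is held level over the grey tray (280,200), with its plate about 38 mm above the tray floor. I'll lower it gently.

Emit:
move_arm([
  {"turn":[0,0,0],"translation":[0,0,15],"hand":0},
  {"turn":[0,0,0],"translation":[0,0,14],"hand":0},
  {"turn":[0,0,0],"translation":[0,0,5],"hand":0},
  {"turn":[0,0,0],"translation":[0,0,2],"hand":0},
  {"turn":[0,0,0],"translation":[0,0,1],"hand":0},
  {"turn":[0,0,0],"translation":[0,0,0],"hand":0},
])

```text
time_s: 7.08
eef_pos: [466.3, 1.2, 52.0]
ee_rot: [0.001, 0.261, 0.965, 0.0]
force: [-0.2, 0.1, -3.9]
grip_width: 0.388
grip_force: 51.4
```

Emit:
move_arm([
  {"turn":[0,0,0],"translation":[0,0,0.7],"hand":0},
  {"turn":[0,0,0],"translation":[0,0,0.7],"hand":0},
  {"turn":[0,0,0],"translation":[0,0,0],"hand":0},
])

```text
time_s: 7.33
eef_pos: [466.0, 1.2, 50.1]
ee_rot: [0.0, 0.261, 0.965, 0.0]
force: [-0.3, -0.1, -3.8]
grip_width: 0.389
grip_force: 51.4
```

Emit:
move_arm([
  {"turn":[0,0,0],"translation":[0,0,0.5],"hand":0},
  {"turn":[0,0,0],"translation":[0,0,0.5],"hand":0},
  {"turn":[0,0,0],"translation":[0,0,0],"hand":0},
])

```text
time_s: 7.58
eef_pos: [466.0, 1.2, 50.0]
ee_rot: [0.0, 0.261, 0.965, -0.0]
force: [-6.5, 0.1, 11.5]
grip_width: 0.389
grip_force: 53.5
```

Emit:
move_arm([
  {"turn":[0,0,0],"translation":[0,0,-0.5],"hand":0.6},
  {"turn":[0,0,0],"translation":[0,0,0],"hand":0.9},
  {"turn":[0,0,0],"translation":[0,0,0],"hand":0.9},
  {"turn":[0,0,0],"translation":[0,0,0],"hand":0.9},
  {"turn":[0,0,0],"translation":[0,0,0],"hand":0.9},
  {"turn":[0,0,0],"translation":[0,0,0],"hand":0.9},
])

```text
time_s: 8.08
eef_pos: [465.9, 1.3, 49.3]
ee_rot: [-0.0, 0.261, 0.965, 0.0]
force: [-0.8, -0.7, -0.2]
grip_width: 0.902
grip_force: 0.0
```

Emit:
move_arm([
  {"turn":[0,0,0],"translation":[0,0,-10],"hand":0.9},
  {"turn":[0,0,0],"translation":[0,0,-30],"hand":1},
  {"turn":[0,0,0],"translation":[0,0,-30],"hand":1},
  {"turn":[0,0,0],"translation":[0,0,-30],"hand":1},
  {"turn":[0,0,0],"translation":[18.3,32.7,0],"hand":1},
  {"turn":[0,0,0],"translation":[18.3,32.7,0],"hand":1},
  {"turn":[0,0,0],"translation":[18.3,32.7,0],"hand":1},
  {"turn":[0,0,0],"translation":[18.3,32.7,0],"hand":1},
  {"turn":[0,0,0],"translation":[18.3,32.7,0],"hand":1},
  {"turn":[0,0,0],"translation":[18.3,32.7,0],"hand":1},
])

```text
time_s: 8.92
eef_pos: [469.5, 228.0, 150.3]
ee_rot: [0.0, 0.261, 0.965, 0.0]
force: [0.6, -1.3, 0.3]
grip_width: 0.999
grip_force: 0.0
```

Emit:
move_arm([
  {"turn":[0,0,0],"translation":[0,0,25],"hand":1},
  {"turn":[0,0,0],"translation":[0,0,0],"hand":1},
  {"turn":[0,0,0],"translation":[0,0,0],"hand":1},
])

```text
time_s: 9.17
eef_pos: [469.2, 225.8, 124.3]
ee_rot: [-0.001, 0.261, 0.965, -0.001]
force: [0.6, -0.3, 0.0]
grip_width: 1.0
grip_force: 0.0
```

Run:
```python
from h import *
s=sense();c=capture("wrist");print(s["eef_pos"],s["ee_rot"]);P=cloud(c,s);im=c["image"]
for lo,hi in((13,20),(58,68)):
    q=band(P,im,s["eef_pos"],50,lo-1,hi-1);
    if len(q)>5:print(lo,len(q),rect(q[:,:2]),cv2.minEnclosingCircle(q[:,:2].astype(np.float32)),np.median(q[:,2]))
q=tray(P,im,(466,229),106,20,31);print("long",rect(q[:,:2]))
q=tray(P,im,(650,138),86,20,31);print("sq",rect(q[:,:2]))
q=band(P,im,(466,1),50,7,13);print("castor",len(q),rect(q[:,:2]))
cv2.imwrite("pics/w4.png",im)
```

```text
[469.22988328 225.82266692 124.3209747 ] [-9.78149913e-04  2.60632007e-01  9.65437519e-01 -6.30151476e-04]
13 2518 [463.8 229.5  66.4  54.7  59.9] ((469.3665771484375, 226.25401306152344), 33.86719512939453) 15.338218693039785
58 3397 [469.1 226.4  41.4  40.7  -6.1] ((469.4104919433594, 226.25294494628906), 21.040035247802734) 61.45485014797038
long [465.6 230.4 166.6 121.   76.1]
sq [587.2 190.5   9.8   4.4  68.9]
castor 869 [445.3  13.3  54.7  28.7  57.4]
```

View pics/w4.png

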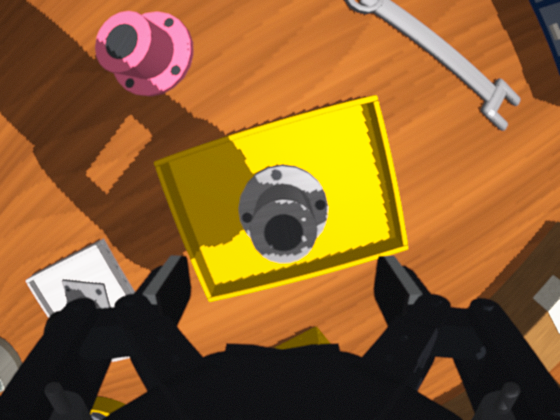

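The hub (283,225) is centred between the fingers, with the measured centre 0.5 mm off the TCP and its top at about 62. I'll grip it.

Emit:
move_arm([
  {"turn":[0,0,0],"translation":[0,0,30],"hand":1},
  {"turn":[0,0,0],"translation":[0,0.4,30],"hand":1},
  {"turn":[0,0,0],"translation":[0,0,17],"hand":1},
  {"turn":[0,0,0],"translation":[0,0,0],"hand":1},
  {"turn":[0,0,0],"translation":[0,0,0],"hand":0},
  {"turn":[0,0,0],"translation":[0,0,0],"hand":0},
  {"turn":[0,0,0],"translation":[0,0,0],"hand":0},
  {"turn":[0,0,0],"translation":[0,0,0],"hand":0},
  {"turn":[0,0,0],"translation":[0,0,0],"hand":0},
  {"turn":[0,0,0],"translation":[0,0,0],"hand":0},
])

```text
time_s: 10.05
eef_pos: [470.8, 226.4, 49.1]
ee_rot: [0.001, 0.261, 0.965, 0.0]
force: [-2.1, -1.0, 8.6]
grip_width: 0.471
grip_force: 49.8
```

Emit:
move_arm([
  {"turn":[0,0,0],"translation":[0,0,0],"hand":0},
  {"turn":[0,0,0],"translation":[0,0,0],"hand":0},
])

```text
time_s: 10.22
eef_pos: [470.8, 226.4, 49.1]
ee_rot: [0.001, 0.261, 0.965, 0.0]
force: [-1.0, -1.7, 8.8]
grip_width: 0.47
grip_force: 49.8
```

Emit:
move_arm([
  {"turn":[0,0,0],"translation":[0,0,-6],"hand":0},
  {"turn":[0,0,0],"translation":[0,0,-24],"hand":0},
  {"turn":[0,0,0],"translation":[0,0,-30],"hand":0},
  {"turn":[0,0,0],"translation":[-33.4,2.5,-20],"hand":0},
  {"turn":[0,0,0],"translation":[-33.4,2.5,0],"hand":0},
  {"turn":[0,0,0],"translation":[-33.4,2.5,0],"hand":0},
  {"turn":[0,0,0],"translation":[-33.4,2.5,0],"hand":0},
  {"turn":[0,0,0],"translation":[-33.4,2.5,0],"hand":0},
  {"turn":[0,0,0],"translation":[-33.4,2.5,0],"hand":0},
  {"turn":[0,0,0],"translation":[0,0,10],"hand":0},
])

```text
time_s: 11.05
eef_pos: [655.5, 135.0, 119.2]
ee_rot: [0.003, 0.263, 0.965, 0.001]
force: [0.4, 0.2, -3.3]
grip_width: 0.463
grip_force: 52.0
```

Emit:
move_arm([
  {"turn":[0,0,0],"translation":[0,0,20],"hand":0},
  {"turn":[0,0,0],"translation":[0,0,10],"hand":0},
  {"turn":[0,0,0],"translation":[0,0,0],"hand":0},
  {"turn":[0,0,0],"translation":[0,0,0],"hand":0},
])

```text
time_s: 11.38
eef_pos: [650.3, 138.7, 87.5]
ee_rot: [-0.001, 0.261, 0.965, -0.0]
force: [0.8, -0.5, -3.2]
grip_width: 0.465
grip_force: 51.9
```

Run:
```python
from h import *
s=sense();c=capture("wrist");e=s["eef_pos"];print(e,s["force"],s["ee_rot"]);P=cloud(c,s);im=c["image"]
q=tray(P,im,(650,138),86,20,31);print("sq",rect(q[:,:2]))
q=band(P,im,e,50,e[2]-36,e[2]-28);print("flange",rect(q[:,:2]),cv2.minEnclosingCircle(q[:,:2].astype(np.float32)),np.median(q[:,2]))
q=band(P,im,e,30,e[2]+10,e[2]+18);print("top",rect(q[:,:2]),np.median(q[:,2]))
cv2.imwrite("pics/w5.png",im)
```

```text
[650.31817555 138.69429151  87.4745184 ] [ 0.7695341  -0.50607692 -3.22634424] [-5.07832690e-04  2.60681410e-01  9.65424739e-01 -1.33261849e-04]
sq [650.3 138.2 120.7 120.3   3.8]
flange [635.6 146.6  66.6  37.   59.7] ((648.1869506835938, 139.294189453125), 33.297630310058594) 53.683814606731886
top [646.9 137.6  51.8  42.7  33. ] 99.77185329880584
```

Emit:
move_arm([
  {"turn":[0,0,0],"translation":[-1,0,15],"hand":0},
  {"turn":[0,0,0],"translation":[0,0,14],"hand":0},
  {"turn":[0,0,0],"translation":[0,0,5],"hand":0},
  {"turn":[0,0,0],"translation":[0,0,2],"hand":0},
  {"turn":[0,0,0],"translation":[0,0,0.8],"hand":0},
  {"turn":[0,0,0],"translation":[0,0,0],"hand":0},
  {"turn":[0,0,0],"translation":[0,0,0],"hand":0},
])

```text
time_s: 12.02
eef_pos: [652.0, 138.0, 51.6]
ee_rot: [0.001, 0.261, 0.965, 0.0]
force: [0.1, -0.5, -3.4]
grip_width: 0.47
grip_force: 51.9
```

Emit:
move_arm([
  {"turn":[0,0,0],"translation":[0,0,0.6],"hand":0},
  {"turn":[0,0,0],"translation":[0,0,0.6],"hand":0},
  {"turn":[0,0,0],"translation":[0,0,0],"hand":0},
])

```text
time_s: 12.27
eef_pos: [651.6, 137.9, 49.5]
ee_rot: [0.0, 0.261, 0.965, 0.0]
force: [-0.3, -0.2, -4.0]
grip_width: 0.471
grip_force: 51.9
```

Emit:
move_arm([
  {"turn":[0,0,0],"translation":[0,0,0.4],"hand":0},
  {"turn":[0,0,0],"translation":[0,0,0.4],"hand":0},
  {"turn":[0,0,0],"translation":[0,0,0],"hand":0},
])

```text
time_s: 12.52
eef_pos: [651.6, 138.0, 49.2]
ee_rot: [0.0, 0.261, 0.965, 0.0]
force: [-3.3, -0.3, 3.6]
grip_width: 0.467
grip_force: 52.5
```

Emit:
move_arm([
  {"turn":[0,0,0],"translation":[0,0,-0.5],"hand":0.6},
  {"turn":[0,0,0],"translation":[0,0,0],"hand":0.95},
  {"turn":[0,0,0],"translation":[0,0,0],"hand":0.95},
  {"turn":[0,0,0],"translation":[0,0,0],"hand":0.95},
  {"turn":[0,0,0],"translation":[0,0,0],"hand":0.95},
  {"turn":[0,0,0],"translation":[0,0,0],"hand":0.95},
  {"turn":[0,0,0],"translation":[0,0,-10],"hand":1},
  {"turn":[0,0,0],"translation":[0,0,-25],"hand":1},
  {"turn":[0,0,0],"translation":[0,0,-30],"hand":1},
  {"turn":[0,0,0],"translation":[0,0,-30],"hand":1},
])

```text
time_s: 13.35
eef_pos: [651.4, 137.9, 145.8]
ee_rot: [-0.0, 0.261, 0.965, -0.0]
force: [-0.5, 0.2, 0.4]
grip_width: 1.0
grip_force: 0.0
```

Run:
```python
from h import *
s=sense();c=capture("wrist");e=s["eef_pos"];print(e,s["ee_rot"],s["joints"]);P=cloud(c,s);im=c["image"]
q=tray(P,im,(650,138),86,20,31);print("sq",rect(q[:,:2]))
q=band(P,im,e,50,57,67);print("hub",rect(q[:,:2]),np.median(q[:,2]))
q=band(P,im,e,50,12,20);print("hub",rect(q[:,:2]),np.median(q[:,2]))
```

```text
[651.35373668 137.92790343 145.77566769] [-1.92305713e-04  2.60852319e-01  9.65378697e-01 -4.48971964e-05] [ 3.30850108e-02  7.10524800e-01  1.15265720e+00  2.78702962e-05
  1.27880470e+00 -1.00990937e+00]
sq [650.1 138.  120.8 120.5 -86.1]
hub [650.3 138.5  41.4  40.6   8. ] 61.43951230963275
hub [645.4 141.1  66.8  56.1  59. ] 15.330621127665992
```

Emit:
move_arm([
  {"turn":[0,0,0],"translation":[-16.9,-34.6,0],"hand":1},
  {"turn":[0,0,0],"translation":[-16.9,-34.6,0],"hand":1},
  {"turn":[0,0,0],"translation":[-16.9,-34.6,0],"hand":1},
  {"turn":[0,0,0],"translation":[-16.9,-34.6,0],"hand":1},
  {"turn":[0,0,0],"translation":[-16.9,-34.6,0],"hand":1},
  {"turn":[0,0,0],"translation":[-16.9,-34.6,0],"hand":1},
  {"turn":[0,0,0],"translation":[-16.9,-34.6,0],"hand":1},
  {"turn":[0,0,0.117],"translation":[0,0,0],"hand":1},
  {"turn":[0,0,0.117],"translation":[0,0,0],"hand":1},
  {"turn":[0,0,0.117],"translation":[0,0,0],"hand":1},
])

```text
time_s: 14.23
eef_pos: [631.8, -131.8, 144.7]
ee_rot: [0.0, 0.429, 0.903, 0.0]
force: [-0.0, 0.1, -0.2]
grip_width: 1.002
grip_force: 0.0
```

Emit:
move_arm([
  {"turn":[0,0,0.118],"translation":[0,0,0],"hand":1},
  {"turn":[0,0,0.118],"translation":[0,0,0],"hand":1},
  {"turn":[0,0,0.118],"translation":[0,0,0],"hand":1},
  {"turn":[0,0,0.118],"translation":[0,0,0],"hand":1},
  {"turn":[0,0,0.118],"translation":[0,0,0],"hand":1},
  {"turn":[0,0,0.118],"translation":[0,0,0],"hand":1},
  {"turn":[0,0,0.118],"translation":[0,0,0],"hand":1},
  {"turn":[0,0,0.118],"translation":[0,0,0],"hand":1},
  {"turn":[0,0,0.118],"translation":[0,0,0],"hand":1},
  {"turn":[0,0,0.118],"translation":[0,0,0],"hand":1},
])

```text
time_s: 15.07
eef_pos: [631.9, -130.9, 144.8]
ee_rot: [0.0, 0.858, 0.513, 0.0]
force: [0.4, 0.1, -0.2]
grip_width: 1.001
grip_force: 0.0
```

Emit:
move_arm([
  {"turn":[0,0,0.118],"translation":[0,0,0],"hand":1},
  {"turn":[0,0,0.118],"translation":[0,0,0],"hand":1},
  {"turn":[0,0,0.118],"translation":[0,0,0],"hand":1},
  {"turn":[0,0,0.117],"translation":[0,0,0],"hand":1},
  {"turn":[0,0,0],"translation":[0,0,0],"hand":1},
])

```text
time_s: 15.48
eef_pos: [631.9, -130.9, 144.7]
ee_rot: [0.0, 0.954, 0.299, 0.0]
force: [0.2, 0.4, -0.2]
grip_width: 0.999
grip_force: 0.0
```

Run:
```python
from h import *
s=sense();c=capture("wrist");e=s["eef_pos"];q=s["ee_rot"];print(e,2*np.degrees(np.arctan2(q[2],q[1]))-90,s["joints"]);P=cloud(c,s);im=c["image"]
q=tray(P,im,(632,-130),70,20,31);print("round",rect(q[:,:2]))
for lo,hi in((12,18),(30,57),(57,70)):
    q=band(P,im,(631.5,-130.7),53,lo,hi);print(lo,rect(q[:,:2]),np.median(q[:,2]),q[:,2].max())
cv2.imwrite("pics/w6.png",im)
```

```text
[ 631.9008969  -130.93246742  144.7460416 ] -55.18460973529684 [-3.85532501e-01  6.65633668e-01  1.23449512e+00  2.76216225e-05
  1.24068070e+00  5.77611692e-01]
round [ 632.7 -130.4  122.8  122.5   31.1]
12 [ 631.3 -130.9   83.8   32.9   35.7] 17.14093190550834 17.999386833974043
30 [ 632.1 -130.    52.6   27.9   35. ] 50.69895965887385 56.993374751846986
57 [ 631.6 -130.5   40.9   27.9   35.7] 63.475290569179876 66.9623933895228
```

View pics/w6.png

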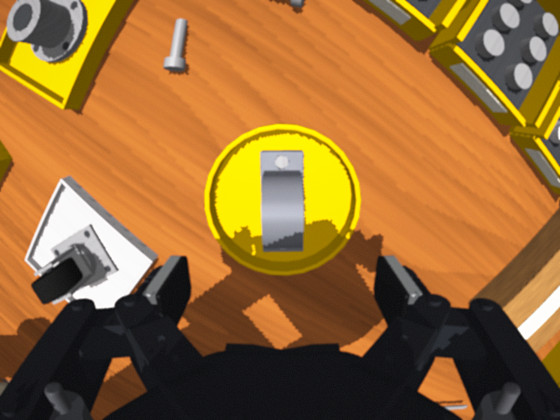

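The pillow block (282,205) is centred between the fingers and square to them, with less than 1° and 0.5 mm of error. I'll grip it.

Emit:
move_arm([
  {"turn":[0,0,-0.01],"translation":[0,0,30],"hand":1},
  {"turn":[0,0,0],"translation":[0,0,30],"hand":1},
  {"turn":[0,0,0],"translation":[0,0,25],"hand":1},
  {"turn":[0,0,0],"translation":[0,0,12],"hand":1},
  {"turn":[0,0,0],"translation":[0,0,0],"hand":0},
  {"turn":[0,0,0],"translation":[0,0,0],"hand":0},
  {"turn":[0,0,0],"translation":[0,0,0],"hand":0},
  {"turn":[0,0,0],"translation":[0,0,0],"hand":0},
  {"turn":[0,0,0],"translation":[0,0,0],"hand":0},
  {"turn":[0,0,0],"translation":[0,0,0],"hand":0},
])

```text
time_s: 16.37
eef_pos: [632.4, -131.0, 48.7]
ee_rot: [0.001, 0.952, 0.306, 0.001]
force: [-1.9, 2.3, 6.1]
grip_width: 0.324
grip_force: 50.7
```

Emit:
move_arm([
  {"turn":[0,0,0],"translation":[0,0,0],"hand":0},
  {"turn":[0,0,0],"translation":[0,0,0],"hand":0},
  {"turn":[0,0,0],"translation":[0,0,0],"hand":0},
])

```text
time_s: 16.62
eef_pos: [632.5, -131.1, 48.8]
ee_rot: [0.001, 0.952, 0.306, 0.001]
force: [-2.1, 0.5, 5.5]
grip_width: 0.322
grip_force: 50.7
```

Emit:
move_arm([
  {"turn":[0,0,0],"translation":[0,0,-6],"hand":0},
  {"turn":[0,0,0],"translation":[0,0,-24],"hand":0},
  {"turn":[0,0,0],"translation":[0,0,-30],"hand":0},
  {"turn":[0,0,0],"translation":[0,0,-25],"hand":0},
  {"turn":[0,0,0],"translation":[6.9,-35.5,0],"hand":0},
  {"turn":[0,0,0],"translation":[6.9,-35.5,0],"hand":0},
  {"turn":[0,0,0],"translation":[6.9,-35.5,0],"hand":0},
  {"turn":[0,0,0],"translation":[6.9,-35.5,0],"hand":0},
  {"turn":[0,0,0],"translation":[6.9,-35.5,0],"hand":0},
  {"turn":[0,0,0],"translation":[6.9,-35.5,0],"hand":0},
])

```text
time_s: 17.45
eef_pos: [540.0, 67.8, 132.2]
ee_rot: [-0.0, 0.952, 0.306, -0.0]
force: [0.1, 0.7, -4.9]
grip_width: 0.32
grip_force: 51.0
```

Emit:
move_arm([
  {"turn":[0,0,0],"translation":[6.9,-35.5,0],"hand":0},
  {"turn":[0,0,0],"translation":[6.9,-35.5,0],"hand":0},
  {"turn":[0,0,0],"translation":[6.9,-35.5,0],"hand":0},
  {"turn":[0,0,0],"translation":[6.9,-35.5,0],"hand":0},
  {"turn":[0,0,0],"translation":[6.9,-35.5,0],"hand":0},
  {"turn":[0,0,-0.1],"translation":[0,0,0],"hand":0},
  {"turn":[0,0,-0.1],"translation":[0,0,0],"hand":0},
  {"turn":[0,0,-0.1],"translation":[0,0,0],"hand":0},
  {"turn":[0,0,-0.1],"translation":[0,0,0],"hand":0},
  {"turn":[0,0,-0.1],"translation":[0,0,0],"hand":0},
])

```text
time_s: 18.28
eef_pos: [465.6, 230.8, 132.2]
ee_rot: [-0.0, 0.845, 0.534, -0.0]
force: [0.8, 0.0, -4.6]
grip_width: 0.318
grip_force: 51.7
```

Emit:
move_arm([
  {"turn":[0,0,-0.1],"translation":[0,0,0],"hand":0},
  {"turn":[0,0,-0.1],"translation":[0,0,0],"hand":0},
  {"turn":[0,0,0],"translation":[0,0,20],"hand":0},
  {"turn":[0,0,0],"translation":[0,0,20],"hand":0},
  {"turn":[0,0,0],"translation":[0,0,0],"hand":0},
  {"turn":[0,0,0],"translation":[0,0,0],"hand":0},
])

```text
time_s: 18.78
eef_pos: [465.5, 230.6, 91.9]
ee_rot: [-0.0, 0.789, 0.614, -0.001]
force: [-0.3, 0.2, -4.5]
grip_width: 0.319
grip_force: 51.7
```

Run:
```python
from h import *
s=sense();c=capture("wrist");e=s["eef_pos"];q=s["ee_rot"];print(e,s["force"],s["time_s"],2*np.degrees(np.arctan2(q[2],q[1]))-90,s["joints"]);P=cloud(c,s);im=c["image"]
q=tray(P,im,(466,230),106,20,31);print("long",rect(q[:,:2]))
for lo,hi in((-36,-28),(9,22)):
    q=band(P,im,e,53,e[2]+lo,e[2]+hi);print(lo,rect(q[:,:2]),np.median(q[:,2]),q[:,2].max())
cv2.imwrite("pics/w7.png",im)
```

```text
[465.53843566 230.62339549  91.92880676] [-0.3122195   0.19914279 -4.54629335] 18.7833 -14.261732383195252 [ 2.34194525e-01  4.85355157e-01  1.70073138e+00 -2.54128057e-05
  9.57616353e-01  4.83123358e-01]
long [465.5 230.4 166.4 120.6  76.1]
-36 [472.4 259.7  33.9  23.7 -13.6] 60.54109656402167 63.91423999886433
9 [468.1 232.6  49.8  47.2  21.9] 107.06200198993494 113.91860314989898
```

View pics/w7.png

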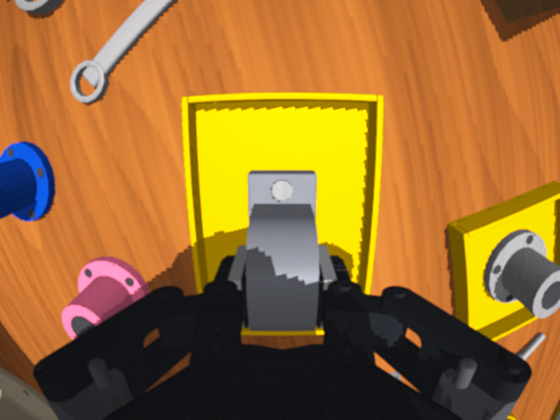

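The pillow block is level and aligned with the long tray (282,190), and its foot end projects to the tray centre. I'll lower it.

Emit:
move_arm([
  {"turn":[0,0,0],"translation":[0,0,18],"hand":0},
  {"turn":[0,0,0],"translation":[0,0,14],"hand":0},
  {"turn":[0,0,0],"translation":[0,0,6],"hand":0},
  {"turn":[0,0,0],"translation":[0,0,2.5],"hand":0},
  {"turn":[0,0,0],"translation":[0,0,0.8],"hand":0},
  {"turn":[0,0,0],"translation":[0,0,0.6],"hand":0},
  {"turn":[0,0,0],"translation":[0,0,0],"hand":0},
  {"turn":[0,0,0],"translation":[0,0,0],"hand":0},
])

```text
time_s: 19.5
eef_pos: [466.4, 230.8, 50.9]
ee_rot: [0.0, 0.789, 0.614, 0.001]
force: [-0.2, -0.2, -4.9]
grip_width: 0.322
grip_force: 51.8
```

Emit:
move_arm([
  {"turn":[0,0,0],"translation":[0,0,0.5],"hand":0},
  {"turn":[0,0,0],"translation":[0,0,0],"hand":0},
  {"turn":[0,0,0],"translation":[0,0,0],"hand":0},
])

```text
time_s: 19.75
eef_pos: [466.1, 230.8, 49.8]
ee_rot: [0.0, 0.789, 0.614, 0.0]
force: [0.2, 0.2, -4.0]
grip_width: 0.323
grip_force: 51.8
```

Emit:
move_arm([
  {"turn":[0,0,0],"translation":[0,0,0.5],"hand":0},
  {"turn":[0,0,0],"translation":[0,0,0.3],"hand":0},
  {"turn":[0,0,0],"translation":[0,0,0],"hand":0},
  {"turn":[0,0,0],"translation":[0,0,0],"hand":0},
])

```text
time_s: 20.08
eef_pos: [466.0, 230.7, 48.8]
ee_rot: [-0.0, 0.789, 0.614, -0.0]
force: [0.3, 1.0, -4.4]
grip_width: 0.322
grip_force: 51.9
```

Emit:
move_arm([
  {"turn":[0,0,0],"translation":[0,0,0.4],"hand":0},
  {"turn":[0,0,0],"translation":[0,0,0],"hand":0},
  {"turn":[0,0,0],"translation":[0,0,0],"hand":0},
])

```text
time_s: 20.33
eef_pos: [466.0, 230.7, 48.7]
ee_rot: [0.0, 0.789, 0.614, 0.0]
force: [-3.0, -1.0, 1.5]
grip_width: 0.321
grip_force: 52.6
```

Emit:
move_arm([
  {"turn":[0,0,0],"translation":[0,0,-0.3],"hand":0.5},
  {"turn":[0,0,0],"translation":[0,0,0],"hand":0.9},
  {"turn":[0,0,0],"translation":[0,0,0],"hand":0.9},
  {"turn":[0,0,0],"translation":[0,0,0],"hand":0.9},
  {"turn":[0,0,0],"translation":[0,0,0],"hand":0.9},
  {"turn":[0,0,0],"translation":[0,0,0],"hand":0.9},
  {"turn":[0,0,0],"translation":[0,0,-10],"hand":1},
  {"turn":[0,0,0],"translation":[0,0,-25],"hand":1},
  {"turn":[0,0,0],"translation":[0,0,-30],"hand":1},
  {"turn":[0,0,0],"translation":[0,0,-35],"hand":1},
])

```text
time_s: 21.17
eef_pos: [465.3, 230.6, 149.9]
ee_rot: [-0.0, 0.789, 0.614, -0.001]
force: [0.7, 0.3, 1.1]
grip_width: 0.998
grip_force: 0.0
```

Run:
```python
from h import *
s=sense();c=capture("wrist");e=s["eef_pos"];print(e);P=cloud(c,s);im=c["image"]
q=tray(P,im,(466,230),106,20,31);print("long",rect(q[:,:2]))
for lo,hi in((12,18),(30,57),(57,70)):
    q=band(P,im,(466,230.5),53,lo,hi);print(lo,rect(q[:,:2]),np.median(q[:,2]),q[:,2].max())
```

```text
[465.34107699 230.56944905 149.86385768]
long [465.5 230.4 166.8 120.6  76.1]
12 [465.3 230.6  83.4  33.5  75.4] 17.124102310073354 17.997016283807568
30 [465.7 231.3  52.7  27.4  75.7] 50.71018235312678 56.993192724134516
57 [465.6 230.9  41.1  27.5  75.9] 63.48204037925235 67.37769306062351
```

Emit:
move_arm([
  {"turn":[0,0,0],"translation":[-37,9.4,0],"hand":1},
  {"turn":[0,0,0],"translation":[-37,9.4,0],"hand":1},
  {"turn":[0,0,0],"translation":[-37,9.4,0],"hand":1},
  {"turn":[0,0,0],"translation":[-37,9.4,0],"hand":1},
  {"turn":[0,0,0],"translation":[-37,9.4,0],"hand":1},
  {"turn":[0,0,0],"translation":[-37,9.4,0],"hand":1},
  {"turn":[0,0,-0.118],"translation":[0,0,0],"hand":1},
  {"turn":[0,0,-0.118],"translation":[0,0,0],"hand":1},
  {"turn":[0,0,-0.118],"translation":[0,0,0],"hand":1},
  {"turn":[0,0,-0.118],"translation":[0,0,0],"hand":1},
])

```text
time_s: 22.05
eef_pos: [466.1, 1.4, 149.4]
ee_rot: [0.0, 0.622, 0.783, 0.0]
force: [-0.6, 0.1, -0.1]
grip_width: 1.002
grip_force: 0.0
```

Emit:
move_arm([
  {"turn":[0,0,-0.118],"translation":[0,0,0],"hand":1},
  {"turn":[0,0,-0.118],"translation":[0,0,0],"hand":1},
  {"turn":[0,0,-0.118],"translation":[0,0,0],"hand":1},
  {"turn":[0,0,-0.118],"translation":[0,0,0],"hand":1},
  {"turn":[0,0,-0.118],"translation":[0,0,0],"hand":1},
  {"turn":[0,0,-0.118],"translation":[0,0,0],"hand":1},
  {"turn":[0,0,-0.118],"translation":[0,0,0],"hand":1},
  {"turn":[0,0,0],"translation":[0,0,15],"hand":1},
  {"turn":[0,0,0],"translation":[0,0,0],"hand":1},
])

```text
time_s: 22.8
eef_pos: [465.2, 1.9, 132.7]
ee_rot: [-0.001, 0.258, 0.966, -0.0]
force: [-0.5, -0.0, -1.6]
grip_width: 1.0
grip_force: 0.0
```

Run:
```python
from h import *
s=sense();c=capture("wrist");e=s["eef_pos"];q=s["ee_rot"];print(e,2*np.degrees(np.arctan2(q[2],q[1]))-90,s["joints"],s["time_s"]);P=cloud(c,s);im=c["image"]
q=tray(P,im,(466,1),86,11,18,0);print("spare",rect(q[:,:2]))
for lo,hi in((9,13),(57,65),(75,87)):
    q=band(P,im,(466,1.3),45,lo,hi);print(lo,len(q),rect(q[:,:2]),np.median(q[:,2]))
cv2.imwrite("pics/w8.png",im)
```

```text
[465.19217977   1.86913798 132.73176085] 60.098818385281476 [-2.48672190e-01  3.20941244e-01  1.82439182e+00  1.73421753e-05
  9.98448010e-01 -1.29760386e+00] 22.8
spare [466.2   0.9 120.9 120.8  83. ]
9 2477 [464.8   1.6  68.3  53.4 -29.6] 10.324933623318955
57 769 [464.    2.   47.6  33.6 -29.3] 62.98673115555411
75 1679 [464.6   1.8  31.9  21.3 -31. ] 78.61327591252024
```

View pics/w8.png

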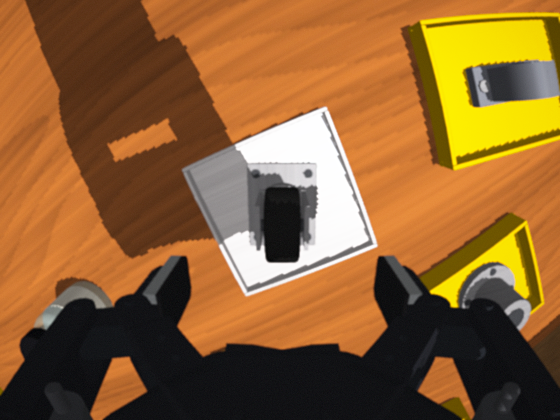

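The pillow block is centred in the long tray. The castor (283,215) is centred between the fingers with its yaw matching. I'll grip it.

Emit:
move_arm([
  {"turn":[0,0,0],"translation":[0.5,0,30],"hand":1},
  {"turn":[0,0,0],"translation":[0,0,30],"hand":1},
  {"turn":[0,0,0],"translation":[0,0,18],"hand":1},
  {"turn":[0,0,0],"translation":[0,0,7],"hand":1},
  {"turn":[0,0,0],"translation":[0,0,0],"hand":0},
  {"turn":[0,0,0],"translation":[0,0,0],"hand":0},
  {"turn":[0,0,0],"translation":[0,0,0],"hand":0},
  {"turn":[0,0,0],"translation":[0,0,0],"hand":0},
  {"turn":[0,0,0],"translation":[0,0,0],"hand":0},
  {"turn":[0,0,0],"translation":[0,0,0],"hand":0},
])

```text
time_s: 23.68
eef_pos: [466.3, 1.8, 50.1]
ee_rot: [0.001, 0.258, 0.966, 0.0]
force: [-1.1, 0.8, 6.8]
grip_width: 0.386
grip_force: 51.2
```

Emit:
move_arm([
  {"turn":[0,0,0],"translation":[0,0,0],"hand":0},
  {"turn":[0,0,0],"translation":[0,0,0],"hand":0},
  {"turn":[0,0,0],"translation":[0,0,0],"hand":0},
])

```text
time_s: 23.93
eef_pos: [466.3, 1.8, 50.1]
ee_rot: [0.001, 0.258, 0.966, 0.0]
force: [-1.6, 0.6, 7.2]
grip_width: 0.387
grip_force: 51.2
```

Emit:
move_arm([
  {"turn":[0,0,0],"translation":[0,0,-6],"hand":0},
  {"turn":[0,0,0],"translation":[0,0,-24],"hand":0},
  {"turn":[0,0,0],"translation":[0,0,-30],"hand":0},
  {"turn":[0,0,0],"translation":[-35.2,-5.15,-20],"hand":0},
  {"turn":[0,0,0],"translation":[-35.2,-5.15,0],"hand":0},
  {"turn":[0,0,0],"translation":[-35.2,-5.15,0],"hand":0},
  {"turn":[0,0,0],"translation":[-35.2,-5.15,0],"hand":0},
  {"turn":[0,0,0],"translation":[-35.2,-5.15,0],"hand":0},
  {"turn":[0,0,0],"translation":[-35.2,-5.15,0],"hand":0},
  {"turn":[0,0,0],"translation":[0,0,10],"hand":0},
])

```text
time_s: 24.77
eef_pos: [637.3, -134.5, 120.5]
ee_rot: [0.004, 0.259, 0.966, -0.001]
force: [1.3, -0.8, -3.7]
grip_width: 0.391
grip_force: 51.1
```

Emit:
move_arm([
  {"turn":[0,0,0],"translation":[0,0,20],"hand":0},
  {"turn":[0,0,0],"translation":[0,0,10],"hand":0},
  {"turn":[0,0,0],"translation":[0,0,0],"hand":0},
  {"turn":[0,0,0],"translation":[0,0,0],"hand":0},
])

```text
time_s: 25.1
eef_pos: [632.9, -129.8, 88.9]
ee_rot: [-0.001, 0.258, 0.966, 0.0]
force: [-0.1, -0.2, -3.4]
grip_width: 0.391
grip_force: 50.8
```

Run:
```python
from h import *
s=sense();c=capture("wrist");e=s["eef_pos"];print(e,s["force"],s["grip_width"]);P=cloud(c,s);im=c["image"]
q=tray(P,im,(632,-130),70,20,31);print("round",rect(q[:,:2]))
q=band(P,im,e,50,e[2]-45,e[2]-36);print("plate",rect(q[:,:2]),np.median(q[:,2]))
cv2.imwrite("pics/w9.png",im)
```

```text
[ 632.90654348 -129.77840419   88.89653278] [-0.10738948 -0.18820082 -3.38502022] 0.39144202237206643
round [ 620.7 -123.4  122.7   96.3   59.8]
plate [ 617.1 -121.1   54.1   34.8   59.7] 49.12688503109316
```

View pics/w9.png

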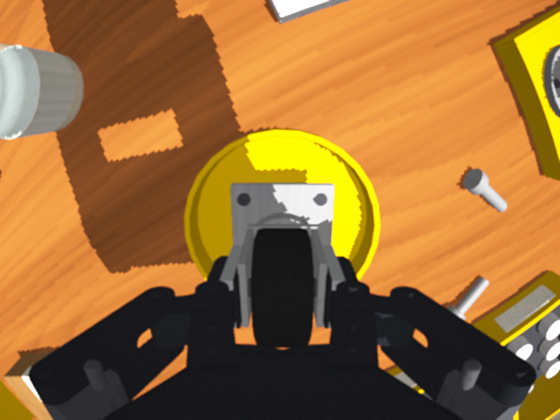

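The castor is level over the round tray (282,205), about 1 mm off centre. I'll lower it.

Emit:
move_arm([
  {"turn":[0,0,0],"translation":[-0.8,0,15],"hand":0},
  {"turn":[0,0,0],"translation":[0,0,14],"hand":0},
  {"turn":[0,0,0],"translation":[0,0,5],"hand":0},
  {"turn":[0,0,0],"translation":[0,0,2],"hand":0},
  {"turn":[0,0,0],"translation":[0,0,1],"hand":0},
  {"turn":[0,0,0],"translation":[0,0,0.7],"hand":0},
  {"turn":[0,0,0],"translation":[0,0,0],"hand":0},
  {"turn":[0,0,0],"translation":[0,0,0],"hand":0},
])

```text
time_s: 25.82
eef_pos: [634.2, -130.6, 51.8]
ee_rot: [0.001, 0.258, 0.966, -0.0]
force: [-0.2, 0.1, -2.4]
grip_width: 0.388
grip_force: 50.9
```

Emit:
move_arm([
  {"turn":[0,0,0],"translation":[0,0,0.7],"hand":0},
  {"turn":[0,0,0],"translation":[0,0,0.3],"hand":0},
  {"turn":[0,0,0],"translation":[0,0,0],"hand":0},
  {"turn":[0,0,0],"translation":[0,0,0],"hand":0},
])

```text
time_s: 26.15
eef_pos: [634.0, -130.5, 50.2]
ee_rot: [0.0, 0.258, 0.966, -0.0]
force: [-0.6, 0.0, -3.2]
grip_width: 0.387
grip_force: 51.2
```

Emit:
move_arm([
  {"turn":[0,0,0],"translation":[0,0,0.4],"hand":0},
  {"turn":[0,0,0],"translation":[0,0,0.2],"hand":0},
  {"turn":[0,0,0],"translation":[0,0,0],"hand":0},
  {"turn":[0,0,0],"translation":[0,0,0],"hand":0},
])

```text
time_s: 26.48
eef_pos: [634.0, -130.5, 50.1]
ee_rot: [0.0, 0.258, 0.966, -0.0]
force: [-4.6, 2.2, 5.7]
grip_width: 0.391
grip_force: 52.1
```

Contact. I'll release, back off and check.

Emit:
move_arm([
  {"turn":[0,0,0],"translation":[0,0,-0.3],"hand":0.6},
  {"turn":[0,0,0],"translation":[0,0,0],"hand":0.9},
  {"turn":[0,0,0],"translation":[0,0,0],"hand":0.9},
  {"turn":[0,0,0],"translation":[0,0,0],"hand":0.9},
  {"turn":[0,0,0],"translation":[0,0,0],"hand":0.9},
  {"turn":[0,0,0],"translation":[0,0,0],"hand":0.9},
  {"turn":[0,0,0],"translation":[0,0,-10],"hand":0.9},
  {"turn":[0,0,0],"translation":[0,0,-25],"hand":1},
  {"turn":[0,0,0],"translation":[0,0,-30],"hand":1},
  {"turn":[0,0,0],"translation":[0,0,-35],"hand":1},
])

```text
time_s: 27.32
eef_pos: [633.3, -130.3, 150.6]
ee_rot: [-0.001, 0.258, 0.966, 0.0]
force: [0.7, -0.4, -0.1]
grip_width: 1.001
grip_force: 0.0
```

Emit:
move_arm([
  {"turn":[0,0,0],"translation":[0,0,-35],"hand":1},
  {"turn":[0,0,0],"translation":[0,0,-35],"hand":1},
  {"turn":[0,0,0],"translation":[0,0,0],"hand":1},
  {"turn":[0,0,0],"translation":[0,0,0],"hand":1},
])

```text
time_s: 27.65
eef_pos: [634.5, -130.7, 222.6]
ee_rot: [0.002, 0.258, 0.966, -0.0]
force: [-0.2, -0.3, -1.9]
grip_width: 1.0
grip_force: 0.0
```

Run:
```python
from h import *
s=sense();c=capture("wrist");e=s["eef_pos"];print(e,s["time_s"]);P=cloud(c,s);im=c["image"]
q=tray(P,im,(632,-130),70,20,31);print("round",rect(q[:,:2]))
q=band(P,im,(632.5,-130.4),50,8,13);print("plate",rect(q[:,:2]),np.median(q[:,2]))
q=band(P,im,(632.5,-130.4),45,75,87);print("wheel",rect(q[:,:2]),np.median(q[:,2]))
q=band(P,im,(461,-230),50,95,106);print("jar",len(q) and rect(q[:,:2]))
cv2.imwrite("pics/w10.png",im);c=capture("scene");cv2.imwrite("pics/scene1.png",c["image"])
```

```text
[ 634.47810233 -130.66427366  222.5836292 ] 27.65
round [ 632.5 -129.9  123.   122.7  -87.1]
plate [ 632.8 -130.2   67.1   53.3  -29.8] 10.264434137197327
wheel [ 633.1 -130.4   32.1   21.5  -31. ] 78.56392854334771
jar [ 461.  -230.2   52.5   52.4   72.1]
```

View pics/scene1.png

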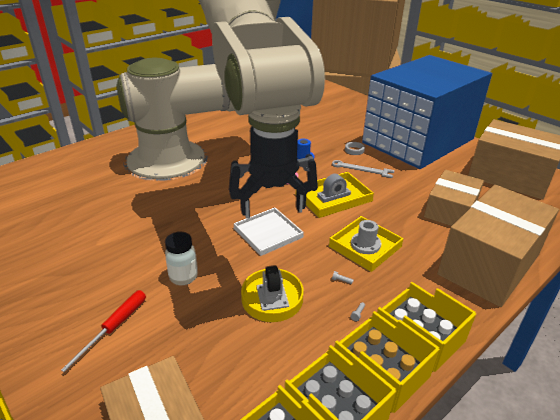

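All three parts stand centred in their own trays: hub (367,238), pillow block (335,190) and castor (272,290). The grey tray is empty and the jar (180,260) hasn't moved.

```bash
python3 -c "
from rig import finish_job;print(finish_job())"
```

```text
the job is handed in; nothing more can be done
None
```

The job is done and handed in at about 28 s: the hub, pillow block and castor each stand upright in their own trays, centred to about 1 mm by the wrist camera, with the grey tray empty and the jar where it was.

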